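# Shut the kit drawer and hold up the hand mirror

## Robot

A 7-joint arm with a two-finger parallel gripper is mounted at the origin on the work surface. World frame = base frame: x ahead of the robot, y to its left, z up, the work surface at z = 0. Lengths are in m, angles in rad, forces in N, time in s.
With the tool pointing down it reaches from about 0.4 to 0.9 m from the base axis. Payload 5.5 kg.
Tool frame: the origin (TCP) lies at the very end of the fingers, on their centre line; the grasp point (between the pads) lies 19 mm behind it (robot.grip_point_offset is the distance from the TCP to the grasp point, in m); z points along the fingers, y is the line along which they close (so a half turn about z gives the same grasp; the last joint's range is limited). The gripper opens to 85 mm and grips with 20 to 120 N. Pads are 22 mm wide; open, the fingers measure 114 mm over their backs; the gripper's body (76 mm by 85 mm) begins 54 mm behind the grasp point. The pads swing forward as they close: fully open they stand 13 mm farther back than shut.
Start: joints at [0.263, 0.501, -0.427, 1.55, 0.221, 1.138, -0.21], TCP at [0.65, 0, 0.231] pointing down, gripper open.
Joint ranges: [-2.88, 2.88], [-0.31, 2.03], [-1.54, 1.56], [0.2, 2.42], [-1.41, 4.55], [0.19, 2.02], [-2.57, 2.57]. Speed limits (rad/s): [2.57, 2.57, 3.14, 3.14, 3.14, 3.14, 3.14].

## Interface

Orientations are given as a unit quaternion [x, y, z, w].
In Python, from plant import robot gives the robot as it stands.
- The arm moves only by the shell command python3 -m crank 'ROWS' [FORCE]. ROWS is JSON, a list of rows, each a list of 3 entries, a list of its own where there are three numbers: the shift along the world's x, y, z in m, then the turn about the world's z in rad, then the opening, from 0 (shut) to 1 (fully open). A call has exactly 5 rows; each row shifts and turns the commanded pose from where the row before left it; what a row does not reach is not made up. A row lasts 1/10 s, in which the tool goes at most 50 mm and 8.59 degrees, less where a joint would pass 70% of its speed; a pose out of reach is approached as far as the arm can. A call with a gripper value outside its range is refused whole. The fingers move at their own pace and stop on an object; FORCE is the grip in N (left out, the last holds). Time passes only in rows, so rows that do not move let the fingers close, or fill a call up. It gives the time, the measured TCP pose, the force, the opening and the grip force at its end, in the units of the state.
- robot.get_obs(): the state, without advancing time (a new reading comes with each control period).
- robot.grab_frame(name): name is "scene" or "side" or "wrist"; returns the picture (480x640x3 uint8, red, green, blue); there is no depth.
- robot.camera_info(name): a dict with "vfov" (degrees; the focal length in pixels is half the picture's height over the tangent of half this angle, whatever the lens; pixels are square), "cx", "cy" (the principal point, pixels), "rvec" (rotation vector, rad) and "tvec" (3), from world to camera coordinates, as OpenCV has them. Camera axes: x right, y down, z forward; pixel columns grow to the right and rows downward; lengths in m; the calibration is good to about 2 mm. A picture is of the moment at which its call begins: read the wrist's pose just before it. camera_info takes no time and is no camera call; for the wrist camera it gives the pose at the moment of the call.
- robot.sign_off(): hands the job in; it is judged then, once.
Trained networks look in the newest picture that a camera, given by its name, has taken for a name from the list of things; names that differ only in an ending like _2 or _b are one class to them, and where a whole thing is asked for, a point or a joint stands for the part that bears it (a point fixed in the world has none). Each returns a list of dicts, best first, with "p" (0 to 1); they miss things now and then, are a little off and sometimes report something else, mostly with a low value. They report only what shows in the picture. A call takes as long as a camera call.
- robot.look_for(label, camera): "pixel" ([column, row] in pixels, amid what is visible of it).
- robot.cut_out(label, camera): "pixels" (480x640 bool, what is visible of it) and "pixel" ([column, row] in pixels, amid what is visible of it).
- robot.pinpoint(label, camera): "pixel" ([column, row] in pixels: a listed point, or the origin of a listed thing).
The state is a dict: "t": time; "qpos": joint angles; "qd": joint speeds; "effort": joint torques, N m; "tool_pos": TCP position; "tcp_rot": TCP orientation; "ft_force": force on the tool from outside, world axes, zero at the start; "ft_torque": the same for the moment, N m; "grip_width": opening from 0.0 (shut) to 1.0 (fully open); "grip_force": force on a finger pad.
Only numpy, scipy, OpenCV 4.12 (cv2) and the standard library are available. Lean on these libraries where they do the work, as an engineer would, in place of code of your own. Each camera call takes 0.05 s, during which the arm holds its last target. There are 200 camera calls.

## Task

First push the open kit drawer home until it clicks shut, then draw the hand mirror up out of its stand and hold it up for the client, handle end lowest, all of it at least 10 cm above the desk, leaned back half-way (about 45 degrees) between upright and flat with the glass looking upward. Finish while still holding it there, motionless and in the gripper alone, and leave the other things on the desk where they are.

Things in the scene. Friction and masses are not known exactly. Their poses are not given: they have to be found in the camera images.
- kit_drawer0 (a joint): how far the kit drawer is open, in m: 0 = fully home, grows as it opens; starts 0.06 to 0.10 open. It slides level with about 1 N of friction. A spring ball catch resists over the last 8 mm (up to about 8 N in all); once within about 3 mm of home it snaps the drawer in and keeps it there.
- kit_drawer0_handle (a point): middle of the drawer's level steel bar handle (110 mm long, about 10 mm thick, 35 mm in front of the drawer's front, 57 mm above the desk). x axis: level, from the handle into the unit, the way that pushes the drawer shut; y along the bar; z up. The front is 214 mm wide, 13 to 81 mm above the desk.
- kit: the fixed white drawer unit, 170 deep (x) x 220 wide (y) x 95 mm high; origin at the centre of its underside on the desk; its x axis points from the front to the back. It is on the robot's right and its drawer opens towards the robot's left (+y), give or take 0.3 rad.
- mirror_center (a point): the hand mirror, half-way along its 165 mm length, mid-thickness: 82.5 mm above its foot and 82.5 mm below its top edge. Axes fixed to it: x straight out of the glass (silvery; the back is black), y across, z from foot to head. About 110 g. It starts upright in the stand, foot 12 mm and top edge 177 mm above the desk, glass looking away from the robot (+x, within 0.5 rad).
- mirror_head (a point): centre of the mirror's round black head, 120 mm from the foot; 90 mm across, 10 mm thick, free on all sides, so that it can be pinched across its thickness from above. Below it a flat handle, 22 wide (y) x 9 mm thick (x). Same axes as mirror_center.
- mirror_foot (a point): the free end (foot) of the mirror's handle; same axes as mirror_center.
- stand: the fixed white mirror stand: foot plate 90 x 120 x 12 mm with a square-edged socket on it whose mouth is 52 mm above the desk; the upright slot is 12 x 25 mm and 40 mm deep, so the mirror must rise more than 40 mm to come out. Origin at the centre of its underside; z up, x as the glass looks at the start.
- stone_mid (a point): centre of a round stone disc, 52 mm across, 9 mm high, lying on the desk; bystander
- glue_mid (a point): centre of a small white bottle, 28 mm across, 50 mm high; bystander
- tile_mid (a point): centre of a white ceramic tile, 60 x 80 x 7 mm, lying flat; bystander
- cleanser_mid (a point): centre of a clear bottle, 52 mm across, 130 mm high; bystander

How it is judged:
By the outcome, as a careful person would: the job done as asked, in the order asked, and still so for the second after the job is handed in, while the arm keeps its last pose, push and grip.
It also fails if it takes over 58 s, if anything falls off the work surface, if the arm or the gripper's body presses on something with over 40 N, if the wrist force passes 120 N, or if a joint passes its speed limit or range.

## Working session

There is one attempt and no reset: what is moved stays moved. The work goes in short steps, Python scripts to look and compute and a shell command to move; the robot and the scene stay as the last step left them, time stands still between calls to the robot, and variables do not carry over. Pictures are saved under pics/ and viewed, at most 10 in all, crops included, and the job is handed in when it is done.

```bash
mkdir -p pics; ls; cat > h.py <<'E'
import numpy as np, cv2
from scipy.spatial.transform import Rotation as R
from plant import robot
def cam(n):
    c=robot.camera_info(n); f=240/np.tan(np.radians(c['vfov'])/2)
    return np.array([[f,0,c['cx']],[0,f,c['cy']],[0,0,1]]),R.from_rotvec(c['rvec']).as_matrix(),np.array(c['tvec'],float).reshape(3)
def ray(n,px):
    K,Rm,t=cam(n); d=Rm.T@np.linalg.solve(K,[px[0],px[1],1]); return -Rm.T@t,d/np.linalg.norm(d)
def proj(n,P):
    K,Rm,t=cam(n); q=K@(Rm@np.array(P)+t); return q[:2]/q[2]
def tri(rs):
    A=sum(np.eye(3)-np.outer(d,d) for _,d in rs); b=sum((np.eye(3)-np.outer(d,d))@o for o,d in rs)
    P=np.linalg.solve(A,b); return P,[round(float(np.linalg.norm(np.cross(P-o,d)))*1000,1) for o,d in rs]
def plane(n,px,z):
    o,d=ray(n,px); return o+d*(z-o[2])/d[2]
def save(n,f): cv2.imwrite('pics/'+f,cv2.cvtColor(robot.grab_frame(n),cv2.COLOR_RGB2BGR))
E
python3 - <<'E'
from h import *
np.set_printoptions(precision=4,suppress=True)
C=['scene','side','wrist']
for n in C: save(n,n+'0.png')
for l in ['kit_drawer0_handle','kit','mirror_center','mirror_head','mirror_foot','stand','stone_mid','glue_mid','tile_mid','cleanser_mid']:
    rs=[];o=[]
    for n in C:
        r=robot.pinpoint(l,n)
        if r: o.append((n,np.round(r[0]['pixel']),round(r[0]['p'],2))); 
        if r and r[0]['p']>.4: rs.append(ray(n,r[0]['pixel']))
    print(l,*[(a,list(map(int,b)),c) for a,b,c in o], *(tri(rs) if len(rs)>1 else ['-']))
print(robot.get_obs()['t'])
a=[cv2.imread(f'pics/{n}0.png') for n in C]
cv2.imwrite('pics/m0.png',cv2.resize(np.vstack([np.hstack(a[:2]),np.hstack([a[2],a[2]*0])]),(800,600)))
E
```

```text
pics
kit_drawer0_handle ('scene', [265, 228], 0.93) ('side', [334, 318], 0.9) ('wrist', [186, 293], 0.6) [ 0.5374 -0.0653  0.0588] [5.2, 2.3, 3.2]
kit ('scene', [191, 232], 0.79) ('side', [385, 434], 0.74) ('wrist', [232, 432], 0.57) [ 0.5483 -0.2564  0.0058] [4.0, 3.4, 2.7]
mirror_center ('scene', [363, 243], 0.83) ('side', [316, 225], 0.83) ('wrist', [193, 12], 0.77) [0.569 0.139 0.091] [4.7, 1.6, 3.4]
mirror_head ('scene', [360, 222], 0.64) ('side', [322, 209], 0.97) [0.5741 0.1329 0.1354] [5.8, 5.8]
mirror_foot ('side', [265, 315], 0.16) ('wrist', [225, 37], 0.66) -
stand ('scene', [356, 281], 0.9) ('side', [315, 264], 0.89) ('wrist', [224, 39], 0.83) [ 0.5665  0.1326 -0.0016] [2.5, 2.4, 3.3]
stone_mid ('scene', [326, 232], 0.55) ('side', [266, 314], 0.92) ('wrist', [82, 180], 0.94) [0.44   0.0225 0.0096] [0.5, 0.1, 0.5]
glue_mid ('scene', [292, 310], 0.9) ('side', [397, 259], 0.72) [0.7079 0.0658 0.0274] [0.1, 0.1]
tile_mid ('scene', [510, 302], 0.67) ('side', [368, 219], 0.98) [0.6804 0.3229 0.0358] [103.0, 103.0]
cleanser_mid ('scene', [510, 301], 0.67) ('side', [293, 161], 0.92) [0.5974 0.3975 0.0609] [2.6, 2.6]
1.65
```

```bash
python3 -m crank 2>&1 | tail -5
```

```text
invalid input
```

View pics/m0.png

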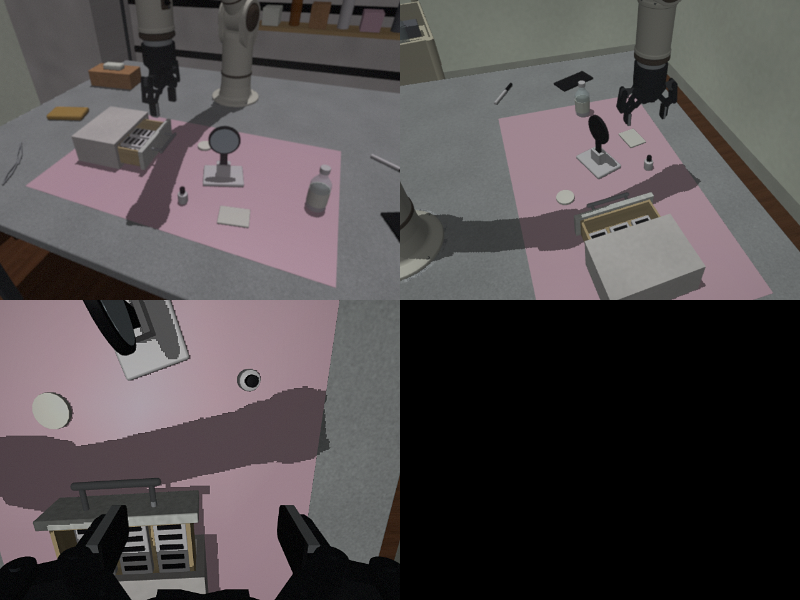

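The wrist view shows the drawer handle bar at about (115,299)–(256,293). The lower edge of the mirror's stand plate runs about (205,128)–(301,91). The mirror stands in the middle of the scene view at about (360,225), glass towards that camera.

```bash
python3 - <<'E'
from h import *
np.set_printoptions(precision=4,suppress=True)
a=plane('wrist',(115,299),.057);b=plane('wrist',(256,293),.057);print(a,b,(a+b)/2,np.degrees(np.arctan2(*(b-a)[1::-1])),np.linalg.norm(b-a))
a=plane('wrist',(205,128),.012);b=plane('wrist',(301,91),.012);print(a,b,np.degrees(np.arctan2(*(b-a)[1::-1])),np.linalg.norm(b-a))
o=robot.get_obs();print(o['tool_pos'],R.from_quat(o['tcp_rot']).as_matrix(),o['ft_force'])
im=cv2.imread('pics/wrist0.png');cv2.imwrite('pics/w0.png',cv2.resize(im[0:200,60:380],(800,500)))
E
```

```text
[ 0.476 -0.069  0.057] [ 0.5937 -0.0635  0.057 ] [ 0.5348 -0.0662  0.057 ] 2.6567182463482135 0.11780531529744263
[0.551  0.0661 0.012 ] [0.6314 0.0949 0.012 ] 19.755498212969936 0.08540730672689126
[0.65   0.     0.2313] [[-0.      1.      0.0001]
 [ 1.      0.      0.    ]
 [ 0.      0.0001 -1.    ]] [-0.3665  1.2227 -0.5111]
```

View pics/w0.png

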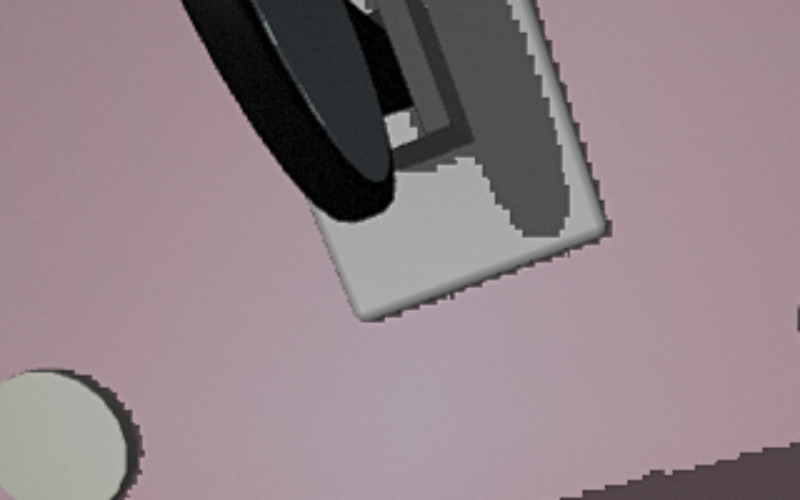

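```bash
python3 -m crank '[[[-0.04,-0.01,-0.02],0,0],[[-0.04,-0.01,-0.02],0,0],[[-0.033,0,-0.03],0,0],[[0,0,-0.04],0,0],[[0,0,-0.04],0,0]]' 30
```

```text
t: 2.15
tool_pos: [0.5368, -0.0206, 0.0812]
tcp_rot: [0.707, 0.707, 0.001, 0.001]
ft_force: [1.6, -0.4, 0.0]
grip_width: 0.141
grip_force: 0.0
```

The crop shows the stand plate's −y edge from (206,128) to (303,92) in the full picture, so the glass faces about +20°. Now the drawer.

```bash
python3 -m crank '[[[0,0,-0.043],0,0],[[0,-0.015,0],0,0],[[0.001,-0.015,0],0,0],[[0.001,-0.015,0],0,0],[[0.001,-0.015,0],0,0]]'
python3 -m crank '[[[0.001,-0.012,0],0,0],[[0.001,-0.01,0],0,0],[[0,-0.006,0],0,0],[[0,-0.004,0],0,0],[[0,0,0],0,0]]'
python3 - <<'E'
from h import *
r=[(robot.grab_frame(n),robot.pinpoint('kit_drawer0_handle',n)) for n in ('scene','side')]
print([x[1][0] for x in r]); print(tri([ray(n,x[1][0]['pixel']) for n,x in zip(('scene','side'),r)]))
E
```

```text
t: 2.65
tool_pos: [0.5416, -0.082, 0.0404]
tcp_rot: [0.707, 0.707, 0.001, 0.002]
ft_force: [0.1, 1.2, -0.6]
grip_width: 0.002
grip_force: 0.8
t: 3.15
tool_pos: [0.542, -0.1126, 0.0384]
tcp_rot: [0.707, 0.707, -0.0, 0.0]
ft_force: [-0.2, 0.3, -0.2]
grip_width: -0.0
grip_force: 0.0
[{'pixel': [237.3, 221.6], 'p': 0.74}, {'pixel': [349.5, 346.1], 'p': 0.85}]
(array([ 0.5406737 , -0.13114034,  0.0623854 ]), [2.4, 2.4])
```

```bash
python3 -m crank '[[[0,-0.003,0],0,0],[[0,-0.003,0],0,0],[[0,-0.002,0],0,0],[[0,-0.002,0],0,0],[[0,0,0],0,0]]'
```

```text
t: 3.85
tool_pos: [0.5423, -0.1202, 0.0383]
tcp_rot: [0.706, 0.708, 0.001, -0.001]
ft_force: [1.7, 2.7, -0.6]
grip_width: -0.0
grip_force: 1.6
```

```bash
python3 -m crank '[[[0,-0.002,0],0,0],[[0,-0.002,0],0,0],[[0,-0.002,0],0,0],[[0,-0.002,0],0,0],[[0,0,0],0,0]]'
```

```text
t: 4.35
tool_pos: [0.5424, -0.124, 0.0383]
tcp_rot: [0.706, 0.709, 0.002, -0.002]
ft_force: [0.1, 15.2, 1.6]
grip_width: -0.001
grip_force: 7.5
```

```bash
python3 -m crank '[[[0,-0.003,0],0,0],[[0,-0.003,0],0,0],[[0,0,0],0,0],[[0,0,0],0,0],[[0,0,0],0,0]]'
python3 -m crank '[[[0,0.02,0],0,0],[[0,0.03,0],0,0],[[0,0.02,0.03],0,0],[[0,0.01,0.05],0,0.4],[[0,0.02,0.05],0,0.4]]'
python3 - <<'E'
from h import *
n='side';save(n,'s1.png');im=cv2.imread('pics/s1.png');cv2.imwrite('pics/s1c.png',im[200:480,180:600])
for n in ('scene','side'):
  robot.grab_frame(n);print(robot.pinpoint('kit_drawer0_handle',n)[:1])
E
```

```text
t: 4.85
tool_pos: [0.5423, -0.1241, 0.0383]
tcp_rot: [0.704, 0.71, 0.004, -0.004]
ft_force: [-1.3, 25.3, 4.8]
grip_width: -0.004
grip_force: 13.1
t: 5.35
tool_pos: [0.5412, -0.0394, 0.1647]
tcp_rot: [0.708, 0.706, -0.001, -0.0]
ft_force: [1.2, -0.6, 0.6]
grip_width: 0.334
grip_force: 0.0
[{'pixel': [232.6, 221.5], 'p': 0.65}]
[{'pixel': [350.5, 351.6], 'p': 0.88}]
```

View pics/s1c.png

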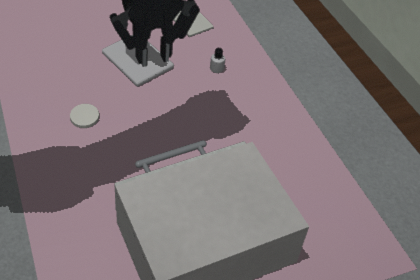

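The crop shows the drawer front flush with the unit, the handle at about (352,352) in the full picture. The drawer is shut. The moves only yaw, so I'll check how the wrist behaves at the edge of its reach, to see if the tool can be tilted there.

```bash
python3 -m crank '[[[0.035,0,0.035],0,0.4],[[0.035,0,0.035],0,0.4],[[0.035,0,0.035],0,0.4],[[0.035,0,0.035],0,0.4],[[0.035,0,0.035],0,0.4]]'
python3 -m crank '[[[0.045,0,0.02],0,0.4],[[0.045,0,0.02],0,0.4],[[0.045,0,0.02],0,0.4],[[0.045,0,0.02],0,0.4],[[0.045,0,0.02],0,0.4]]'
python3 -m crank '[[[0.045,0,0.02],0,0.4],[[0.045,0,0.02],0,0.4],[[0.045,0,0.02],0,0.4],[[0.045,0,0.02],0,0.4],[[0.045,0,0.02],0,0.4]]'
python3 -c "
from h import *;o=robot.get_obs();print(np.round(o['qpos'],2),np.round(o['qd'],2))"
```

```text
t: 6.1
tool_pos: [0.7173, -0.04, 0.3376]
tcp_rot: [0.708, 0.706, -0.002, -0.001]
ft_force: [1.2, 0.0, 0.1]
grip_width: 0.4
grip_force: 0.0
t: 6.6
tool_pos: [0.8688, -0.0461, 0.3954]
tcp_rot: [0.705, 0.709, -0.015, 0.01]
ft_force: [0.5, -1.8, -1.0]
grip_width: 0.398
grip_force: 0.0
t: 7.1
tool_pos: [0.9047, 0.0008, 0.419]
tcp_rot: [0.668, 0.742, 0.025, 0.043]
ft_force: [-0.9, 4.1, -0.4]
grip_width: 0.401
grip_force: 0.0
[ 0.07  1.07 -1.22  0.2   1.16  1.9  -0.02] [-0.17 -0.23  3.01 -0.05 -3.07 -0.5   0.12]
```

```bash
python3 -m crank '[[[0,0,0],0,0.4],[[0,0,0],0,0.4],[[0,0,0],0,0.4],[[0,0,0.02],0,0.4],[[0,0,0.02],0,0.4]]'
python3 -c "
from h import *;o=robot.get_obs();print(np.round(o['qpos'],2),np.round(o['qd'],2))"
```

```text
t: 7.6
tool_pos: [0.8905, -0.0117, 0.4506]
tcp_rot: [0.674, 0.737, 0.017, 0.053]
ft_force: [0.4, -0.1, -0.3]
grip_width: 0.402
grip_force: 0.0
[ 0.06  1.01 -1.01  0.2   0.98  1.92 -0.01] [-0.05 -0.27  0.79 -0.   -0.77  0.05  0.04]
```

```bash
for i in 1; do python3 -m crank '[[[0,0,0.03],0,0.4],[[0,0,0.03],0,0.4],[[0,0,0.03],0,0.4],[[0,0,0.03],0,0.4],[[0,0,0.03],0,0.4]]'; python3 -c "
from h import *;o=robot.get_obs();print(np.round(o['qpos'],2),np.round(o['qd'],2),R.from_quat(o['tcp_rot']).as_matrix()[:,2])"; done
python3 -m crank '[[[0,0,0.03],0,0.4],[[0,0,0.03],0,0.4],[[0,0,0.03],0,0.4],[[0,0,0.03],0,0.4],[[0,0,0],0,0.4]]'; python3 -c "
from h import *;o=robot.get_obs();print(np.round(o['qpos'],2),np.round(o['qd'],2),R.from_quat(o['tcp_rot']).as_matrix()[:,2])"
```

```text
t: 8.1
tool_pos: [0.8414, -0.0126, 0.5635]
tcp_rot: [0.673, 0.735, 0.034, 0.073]
ft_force: [-0.2, 0.4, -0.5]
grip_width: 0.406
grip_force: 0.0
[-0.03  0.85 -0.04  0.2   0.1   1.94  0.07] [-0.27 -0.22  2.19  0.01 -1.93  0.07  0.22] [ 0.15380956 -0.0475574  -0.98695538]
t: 8.6
tool_pos: [0.7997, -0.0154, 0.6407]
tcp_rot: [0.673, 0.732, 0.047, 0.093]
ft_force: [0.3, -2.1, 1.0]
grip_width: 0.398
grip_force: 0.0
[-0.13  0.79  0.82  0.2  -0.65  2.01  0.16] [ 0.02  0.04 -0.24  0.01  0.19 -0.04 -0.02] [ 0.19991334 -0.05602045 -0.9782108 ]
```

```bash
python3 -m crank '[[[-0.02,0,-0.03],0,0.4],[[-0.02,0,-0.03],0,0.4],[[-0.02,0,-0.03],0,0.4],[[-0.02,0,-0.03],0,0.4],[[-0.02,0,-0.03],0,0.4]]'; python3 -c "
from h import *;o=robot.get_obs();print(np.round(o['qpos'],2),np.round(o['qd'],2),R.from_quat(o['tcp_rot']).as_matrix())"
```

```text
t: 9.1
tool_pos: [0.7182, -0.0063, 0.5046]
tcp_rot: [0.669, 0.736, 0.048, 0.088]
ft_force: [1.5, -0.6, 0.5]
grip_width: 0.399
grip_force: 0.0
[-0.64  0.48  0.98  1.15 -0.4   1.49  0.32] [-0.75 -0.47  0.19  1.38  0.39 -0.89  0.04] [[-0.08808996  0.97709583  0.19371088]
 [ 0.99393488  0.09907109 -0.04773229]
 [-0.06583017  0.18833126 -0.97989679]]
```

```bash
cat > st.py <<'E'
from h import *
np.set_printoptions(precision=3,suppress=True)
o=robot.get_obs();M=R.from_quat(o['tcp_rot']).as_matrix()
print('q',o['qpos'],'qd',o['qd'],'\nz',M[:,2],'y',M[:,1],'yaw',np.degrees(np.arctan2(M[1,1],M[0,1])).round(1))
E
python3 -m crank '[[[-0.03,0,-0.03],0.12,0.4],[[-0.03,0,-0.03],0.12,0.4],[[-0.035,0,-0.035],0,0.4],[[-0.035,0,-0.035],0,0.4],[[-0.035,0,-0.035],0,0.4]]' >/dev/null;
python3 -m crank '[[[-0.03,0,-0.02],0,0.4],[[-0.03,0,-0.02],0,0.4],[[-0.03,0,-0.02],0,0.4],[[-0.03,0,-0.01],0,0.4],[[-0.03,0,0],0,0.4]]'; python3 st.py
```

```text
t: 10.1
tool_pos: [0.4028, -0.0072, 0.2723]
tcp_rot: [0.575, 0.812, 0.058, 0.084]
ft_force: [-0.2, 0.1, 0.7]
grip_width: 0.399
grip_force: 0.0
q [-0.962 -0.306  0.755  2.252  0.316  0.934 -0.037] qd [ 0.702 -0.746 -1.105  0.488  0.462  0.299 -0.647] 
z [ 0.204 -0.002 -0.979] y [0.923 0.333 0.192] yaw 19.8
```

```bash
python3 -m crank '[[[-0.03,0,0],0,0.4],[[-0.03,0,0],0,0.4],[[-0.03,0,0],0,0.4],[[-0.03,0,0],0,0.4],[[-0.03,0,0],0,0.4]]'; python3 st.py
```

```text
t: 10.6
tool_pos: [0.3519, -0.0101, 0.2793]
tcp_rot: [0.574, 0.812, 0.065, 0.085]
ft_force: [0.1, 0.4, 0.5]
grip_width: 0.402
grip_force: 0.0
q [-0.055 -0.306  0.003  2.312  0.006  0.921  0.285] qd [ 1.795 -0.004 -1.412  0.069 -0.643 -0.015  0.731] 
z [ 0.212  0.007 -0.977] y [0.921 0.333 0.203] yaw 19.9
```

```bash
python3 -m crank '[[[-0.03,0,0],0,0.4],[[-0.03,0,0],0,0.4],[[-0.03,0,0],0,0.4],[[-0.03,0,0],0,0.4],[[-0.03,0,0],0,0.4]]'; python3 st.py
```

```text
t: 11.1
tool_pos: [0.3074, -0.0169, 0.2397]
tcp_rot: [0.583, 0.809, 0.044, 0.059]
ft_force: [0.0, -3.5, 0.4]
grip_width: 0.4
grip_force: 0.0
q [ 0.164 -0.306 -0.16   2.395 -0.065  0.904  0.367] qd [-2.215 -0.003  1.86   0.219  0.683 -0.052 -0.779] 
z [ 0.146  0.002 -0.989] y [0.938 0.317 0.139] yaw 18.7
```

```bash
python3 -m crank '[[[-0.03,0,0],0,0.4],[[-0.03,0,0],0,0.4],[[-0.03,0,0],0,0.4],[[-0.03,0,0],0,0.4],[[-0.03,0,0],0,0.4]]'; python3 st.py
```

```text
t: 11.6
tool_pos: [0.2629, -0.0193, 0.2233]
tcp_rot: [0.58, 0.814, 0.024, 0.011]
ft_force: [0.5, -0.1, -0.0]
grip_width: 0.397
grip_force: 0.0
q [ 0.31  -0.306 -0.242  2.424 -0.124  0.976  0.479] qd [ 0.158 -0.001 -0.006 -0.005 -0.018  0.217  0.152] 
z [ 0.045  0.027 -0.999] y [0.944 0.327 0.051] yaw 19.1
```

```bash
python3 -m crank '[[[-0.03,0,0],0,0.4],[[-0.02,0,0],0,0.4],[[0,0,0],0,0.4],[[0.02,0,0.01],0,0.4],[[0.03,0,0.01],0,0.4]]'; python3 st.py
```

```text
t: 12.1
tool_pos: [0.2999, -0.0236, 0.2431]
tcp_rot: [0.58, 0.815, 0.017, -0.005]
ft_force: [0.9, -0.6, 0.6]
grip_width: 0.401
grip_force: 0.0
q [ 0.339 -0.214 -0.267  2.312 -0.104  1.03   0.466] qd [-0.001  0.603 -0.143 -0.697  0.141  0.051 -0.249] 
z [ 0.012  0.032 -0.999] y [0.945 0.328 0.022] yaw 19.1
```

```bash
python3 -m crank '[[[0.045,0.01,0.015],0,0.4],[[0.045,0.01,0.015],0,0.4],[[0.045,0.015,0.015],0,0.4],[[0.045,0.02,0.01],0,0.4],[[0.03,0.02,0],0,0.4]]'
cat > mk.py <<'E'
from h import *
import sys
np.set_printoptions(precision=4,suppress=True)
save('wrist',sys.argv[1])
for l in ['mirror_center','mirror_head','mirror_foot','stand']:
    r=robot.pinpoint(l,'wrist')
    if r: print(l,r[0]['pixel'],round(r[0]['p'],2),*ray('wrist',r[0]['pixel']))
m=robot.cut_out('mirror_head','wrist')
if m:
    M=m[0]['pixels'].astype(np.uint8);print(m[0]['p'],cv2.minAreaRect(cv2.findNonZero(M)))
E
python3 mk.py w1.png
```

```text
t: 12.6
tool_pos: [0.5142, 0.0522, 0.2994]
tcp_rot: [0.58, 0.815, 0.018, -0.003]
ft_force: [-0.1, 1.0, 0.2]
grip_width: 0.402
grip_force: 0.0
mirror_center [416.2, 143.4] 0.85 [0.4845 0.1277 0.4422] [ 0.2365  0.0308 -0.9711]
mirror_head [429.7, 148.5] 0.67 [0.4827 0.1263 0.4417] [ 0.2655  0.0285 -0.9637]
mirror_foot [238.5, 199.0] 0.7 [0.4816 0.1252 0.4415] [-0.1111 -0.2255 -0.9679]
stand [390.3, 138.7] 0.69 [0.4811 0.1245 0.4416] [ 0.176   0.0169 -0.9842]
0.69 ((426.0, 143.5), (127.0, 56.0), 90.0)
```

```bash
python3 -m crank '[[[0.02,0.025,0],0,0.4],[[0.02,0.025,0],0,0.4],[[0,0,0],0,0.4],[[0,0,0],0,0.4],[[0,0,0],0,0.4]]'; python3 mk.py w2.png;python3 st.py; python3 -c "
import cv2,numpy as np
cv2.imwrite('pics/w12.png',cv2.resize(np.hstack([cv2.imread('pics/w1.png'),cv2.imread('pics/w2.png')]),(800,300)))"
```

```text
t: 13.4
tool_pos: [0.5494, 0.0999, 0.2981]
tcp_rot: [0.58, 0.815, 0.016, -0.004]
ft_force: [1.0, 0.3, 0.2]
grip_width: 0.397
grip_force: 0.0
mirror_center [358.8, 184.8] 0.87 [0.5211 0.1736 0.4424] [ 0.1465 -0.1064 -0.9835]
mirror_head [360.5, 191.8] 0.92 [0.5212 0.1737 0.4424] [ 0.1559 -0.12   -0.9805]
mirror_foot [349.6, 170.0] 0.91 [0.5213 0.1739 0.4425] [ 0.1151 -0.0811 -0.99  ]
stand [348.1, 172.9] 0.93 [0.5214 0.1741 0.4425] [ 0.1141 -0.0883 -0.9895]
0.83 ((361.1222229003906, 190.55511474609375), (123.18151092529297, 31.61471939086914), 87.70938873291016)
q [ 0.14   0.261 -0.421  1.719  0.084  1.164  0.035] qd [-0.004  0.004 -0.003 -0.002 -0.002  0.     0.001] 
z [ 0.013  0.033 -0.999] y [0.944 0.328 0.023] yaw 19.1
```

View pics/w12.png

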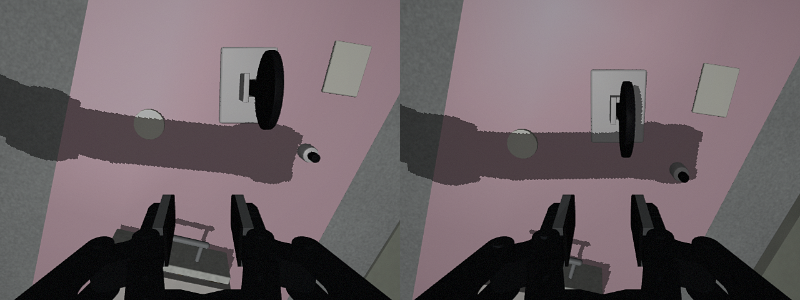

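Both crops show the mirror disc edge-on and parallel to the fingers (in the second view at about (361,191), full picture), so the yaw is right. The head lies at about (0.571, 0.136). Going down over it.

```bash
python3 -m crank '[[[0.011,0.018,0],0,0.5],[[0.011,0.018,0],0,0.5],[[0,0,-0.03],0,0.5],[[0,0,-0.03],0,0.5],[[0,0,0],0,0.5]]'; python3 mk.py w3.png
```

```text
t: 14.2
tool_pos: [0.5692, 0.1365, 0.2339]
tcp_rot: [0.579, 0.815, 0.014, -0.007]
ft_force: [-0.6, -0.4, -0.5]
grip_width: 0.495
grip_force: 0.0
mirror_foot [319.9, 209.5] 0.22 [0.5443 0.211  0.3841] [ 0.0813 -0.1894 -0.9785]
stand [319.1, 210.2] 0.9 [0.5443 0.211  0.3842] [ 0.0805 -0.1915 -0.9782]
0.87 ((324.5, 255.0), (146.0, 21.0), 90.0)
```

```bash
python3 -m crank '[[[0.002,0,-0.035],0,0.5],[[0,0,-0.035],0,0.5],[[0,0,-0.03],0,0.5],[[0,0,-0.016],0,0.5],[[0,0,0],0,0.5]]' && python3 -m crank '[[[0,0,0],0,0],[[0,0,0],0,0],[[0,0,0],0,0],[[0,0,0],0,0],[[0,0,0],0,0]]' 40
```

```text
t: 15.0
tool_pos: [0.573, 0.137, 0.1205]
tcp_rot: [0.579, 0.815, 0.016, -0.006]
ft_force: [-0.2, -0.8, -0.6]
grip_width: 0.501
grip_force: 0.0
t: 15.5
tool_pos: [0.5729, 0.137, 0.124]
tcp_rot: [0.579, 0.815, 0.016, -0.005]
ft_force: [-7.1, -2.4, 11.0]
grip_width: 0.118
grip_force: 38.2
```

```bash
python3 -m crank '[[[-0.002,-0.001,0],0,0],[[0,0,0.015],0,0],[[0,0,0.015],0,0],[[0,0,0.02],0,0],[[0,0,0.02],0,0]]' 90; python3 -m crank '[[[0,0,0.03],0,0],[[0,0,0.03],0,0],[[0,0,0.03],0,0],[[0,0,0.03],0,0],[[0,0,0.03],0,0]]'; python3 st.py
python3 - <<'E'
from h import *
n='scene';save(n,'s2.png');im=cv2.imread('pics/s2.png');cv2.imwrite('pics/s2c.png',im[0:400,180:600])
E
```

```text
t: 16.0
tool_pos: [0.5732, 0.1369, 0.1946]
tcp_rot: [0.579, 0.815, 0.018, -0.004]
ft_force: [0.3, 0.4, -0.6]
grip_width: 0.101
grip_force: 87.9
t: 16.5
tool_pos: [0.5728, 0.137, 0.3457]
tcp_rot: [0.579, 0.815, 0.018, -0.003]
ft_force: [1.3, 0.3, -1.1]
grip_width: 0.104
grip_force: 87.9
q [ 0.088  0.284 -0.439  1.585  0.097  1.273 -0.025] qd [ 0.022 -0.188 -0.019 -0.434 -0.096  0.603  0.067] 
z [ 0.016  0.034 -0.999] y [0.944 0.329 0.026] yaw 19.2
```

View pics/s2c.png

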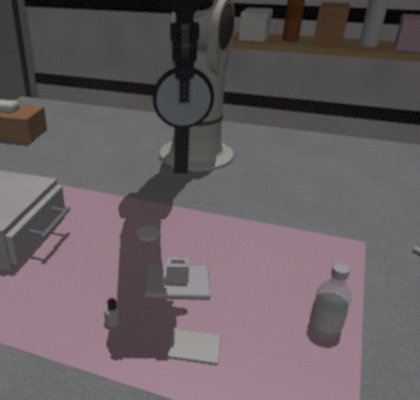

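The crop shows the mirror hanging clear of the stand, with the glass facing the scene camera and nothing else moved. Next I turn it to face radially and tilt it at the upper edge of the reach.

```bash
python3 -m crank '[[[-0.01,-0.02,0.025],-0.08,0],[[-0.01,-0.02,0.025],-0.08,0],[[-0.01,-0.02,0.025],-0.08,0],[[0,-0.02,0.025],0,0],[[0,-0.01,0.025],0,0]]'; python3 -m crank '[[[0,0,0.025],0,0],[[0,0,0.025],0,0],[[0,0,0.025],0,0],[[0,0,0.025],0,0],[[0,0,0.025],0,0]]'; python3 st.py
```

```text
t: 17.05
tool_pos: [0.5421, 0.0447, 0.4704]
tcp_rot: [0.673, 0.739, 0.018, -0.001]
ft_force: [0.5, 0.3, -0.8]
grip_width: 0.105
grip_force: 87.8
t: 17.55
tool_pos: [0.5418, 0.0469, 0.5951]
tcp_rot: [0.672, 0.74, 0.019, -0.001]
ft_force: [0.5, 0.1, -1.4]
grip_width: 0.11
grip_force: 87.8
q [ 0.174  0.166 -0.363  1.18   0.035  1.778 -0.079] qd [-0.07   0.109 -0.007 -0.665  0.043  0.564 -0.043] 
z [ 0.023  0.029 -0.999] y [0.995 0.095 0.026] yaw 5.5
```

```bash
for i in 1; do python3 -m crank '[[[0,0,0.025],0,0],[[0,0,0.025],0,0],[[0,0,0.025],0,0],[[0,0,0.025],0,0],[[0,0,0.025],0,0]]'; python3 st.py; done; python3 -m crank '[[[0,0,0.025],0,0],[[0,0,0.025],0,0],[[0,0,0.025],0,0],[[0,0,0.025],0,0],[[0,0,0.025],0,0]]'; python3 st.py
```

```text
t: 18.05
tool_pos: [0.542, 0.0477, 0.6995]
tcp_rot: [0.672, 0.74, 0.024, 0.003]
ft_force: [-0.6, 0.7, -1.9]
grip_width: 0.106
grip_force: 89.2
q [-0.097  0.225 -0.034  0.862 -0.021  2.014 -0.041] qd [-1.522 -0.108  2.272  0.077 -0.596  0.017  0.406] 
z [ 0.037  0.031 -0.999] y [0.995 0.097 0.039] yaw 5.5
t: 18.55
tool_pos: [0.5271, 0.0478, 0.7447]
tcp_rot: [0.671, 0.738, 0.057, 0.033]
ft_force: [-0.2, -0.4, -1.2]
grip_width: 0.103
grip_force: 89.2
q [-0.258  0.172  0.186  0.827 -0.068  2.015 -0.015] qd [-0.084 -0.086  0.101 -0.105 -0.006 -0.    -0.009] 
z [ 0.126  0.04  -0.991] y [0.987 0.092 0.129] yaw 5.3
```

The tilt builds up there, as hoped. I'll continue.

```bash
python3 -m crank '[[[0.005,0,0.04],0,0],[[0.005,0,0.04],0,0],[[0.005,0,0.04],0,0],[[0.005,0,0.04],0,0],[[0.005,0,0.04],0,0]]'; python3 st.py;  python3 -m crank '[[[0.005,0,0.04],0,0],[[0.005,0,0.04],0,0],[[0.005,0,0.04],0,0],[[0.005,0,0.04],0,0],[[0.005,0,0.04],0,0]]'; python3 st.py
```

```text
t: 19.05
tool_pos: [0.5338, 0.0484, 0.8176]
tcp_rot: [0.667, 0.731, 0.117, 0.087]
ft_force: [0.4, 0.1, -0.4]
grip_width: 0.106
grip_force: 89.1
q [-0.275  0.165  0.217  0.674 -0.08   2.015 -0.019] qd [-0.011  0.003  0.045 -0.323 -0.029 -0.    -0.008] 
z [ 0.283  0.056 -0.957] y [0.954 0.083 0.287] yaw 5.0
t: 19.55
tool_pos: [0.5385, 0.0492, 0.8886]
tcp_rot: [0.658, 0.719, 0.176, 0.138]
ft_force: [-0.1, 0.2, -0.7]
grip_width: 0.102
grip_force: 89.1
q [-0.271  0.178  0.238  0.502 -0.103  2.015 -0.022] qd [ 0.021  0.04   0.044 -0.355 -0.061  0.001 -0.004] 
z [ 0.43   0.071 -0.9  ] y [0.897 0.073 0.435] yaw 4.7
```

```bash
python3 -m crank '[[[0,0,0.04],0,0],[[0,0,0.04],0,0],[[0,0,0.04],0,0],[[0,0,0.04],0,0],[[0,0,0.04],0,0]]'; python3 st.py;  python3 -m crank '[[[-0.01,0,0.035],0,0],[[-0.01,0,0.035],0,0],[[-0.01,0,0.035],0,0],[[-0.01,0,0.03],0,0],[[0,0,0],0,0]]'; python3 st.py
```

```text
t: 20.05
tool_pos: [0.5181, 0.0499, 0.9583]
tcp_rot: [0.645, 0.704, 0.232, 0.187]
ft_force: [-0.6, -0.8, -1.6]
grip_width: 0.103
grip_force: 89.1
q [-0.306  0.162  0.305  0.367 -0.136  2.015 -0.028] qd [-0.049 -0.009  0.136 -0.287 -0.089 -0.001 -0.013] 
z [ 0.562  0.086 -0.823] y [0.821 0.062 0.567] yaw 4.3
t: 20.55
tool_pos: [0.4668, 0.0493, 1.0077]
tcp_rot: [0.634, 0.692, 0.269, 0.218]
ft_force: [-0.9, 0.9, -0.7]
grip_width: 0.11
grip_force: 89.1
q [-0.485  0.086  0.469  0.341 -0.127  2.015 -0.041] qd [ 0.032  0.03  -0.037  0.034 -0.002 -0.007  0.004] 
z [ 0.643  0.096 -0.76 ] y [0.759 0.052 0.649] yaw 3.9
```

```bash
python3 -m crank '[[[0,0,0.035],0,0],[[0,0,0.035],0,0],[[0,0,0.035],0,0],[[0,0,0],0,0],[[0,0,0],0,0]]'; python3 st.py
```

```text
t: 21.05
tool_pos: [0.4641, 0.0504, 1.0362]
tcp_rot: [0.626, 0.682, 0.294, 0.24]
ft_force: [0.2, 0.5, -0.7]
grip_width: 0.105
grip_force: 89.1
q [-0.451  0.106  0.491  0.252 -0.181  2.015 -0.041] qd [-0.005  0.004 -0.     0.016  0.001 -0.     0.   ] 
z [ 0.694  0.101 -0.713] y [0.712 0.045 0.7  ] yaw 3.6
```

The tool is tilted 44°. Now I bring it down off the limits into camera view to check the mirror's pose.

```bash
R='x'; python3 -m crank '[[[0.02,0,-0.02],0,0],[[0.02,0,-0.03],0,0],[[0.02,0,-0.03],0,0],[[0.02,0,-0.03],0,0],[[0.02,0,-0.03],0,0]]' >/dev/null; python3 -m crank '[[[0.015,0,-0.03],0,0],[[0.01,0,-0.03],0,0],[[0.01,0,-0.03],0,0],[[0.01,0,-0.03],0,0],[[0.01,0,-0.03],0,0]]'; python3 st.py; python3 -m crank '[[[0,0,-0.03],0,0],[[0,0,-0.03],0,0],[[0,0,-0.03],0,0],[[0,0,-0.03],0,0],[[0,0,-0.03],0,0]]' >/dev/null;  python3 -m crank '[[[0,0,-0.03],0,0],[[0,0,-0.03],0,0],[[0,0,-0.03],0,0],[[0,0,-0.02],0,0],[[0,0,0],0,0]]'; python3 st.py
python3 - <<'E'
from h import *
np.set_printoptions(precision=4,suppress=True)
for l in ['mirror_head','mirror_foot','mirror_center']:
    rs=[]
    for n in ('scene','side'):
        robot.grab_frame(n); r=robot.pinpoint(l,n)
        if r: rs.append(ray(n,r[0]['pixel'])); print(l,n,r[0])
    if len(rs)>1: print(*tri(rs))
a=[cv2.cvtColor(robot.grab_frame(n),cv2.COLOR_RGB2BGR) for n in ('scene','side')]
cv2.imwrite('pics/f1.png',cv2.resize(np.hstack(a),(800,300)))
E
```

```text
t: 22.05
tool_pos: [0.6186, 0.0507, 0.7433]
tcp_rot: [0.625, 0.683, 0.293, 0.239]
ft_force: [0.2, 0.4, -0.1]
grip_width: 0.104
grip_force: 89.1
q [-0.701 -0.194  0.45   1.403  0.154  1.14  -0.144] qd [ 0.032 -0.035  0.063  0.706 -0.004 -0.682 -0.009] 
z [ 0.693  0.101 -0.714] y [0.714 0.046 0.699] yaw 3.7
t: 23.05
tool_pos: [0.616, 0.0503, 0.4802]
tcp_rot: [0.626, 0.684, 0.29, 0.238]
ft_force: [0.5, -0.1, -1.7]
grip_width: 0.108
grip_force: 89.1
q [-0.651 -0.226  0.448  1.99   0.213  0.593 -0.215] qd [-0.001 -0.02  -0.008 -0.093  0.001  0.025  0.002] 
z [ 0.688  0.099 -0.719] y [0.718 0.048 0.694] yaw 3.8
mirror_head side {'pixel': [371.9, 27.5], 'p': 0.55}
mirror_foot scene {'pixel': [273.1, 78.3], 'p': 0.9}
mirror_foot side {'pixel': [415.4, 76.2], 'p': 0.68}
[0.6951 0.0555 0.4071] [0.1, 0.1]
mirror_center scene {'pixel': [289.1, 19.4], 'p': 0.61}
mirror_center side {'pixel': [380.1, 43.5], 'p': 0.66}
[0.6343 0.0527 0.4654] [0.3, 0.3]
```

View pics/f1.png

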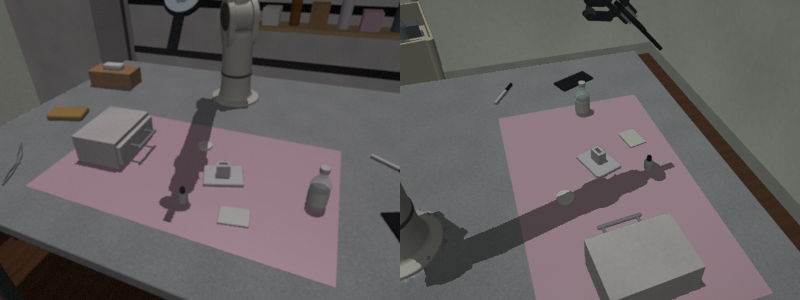

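The two-view fit gives the mirror about 46° off upright, with its foot lowest at z ≈ 0.41 m and the glass up. The picture shows the drawer shut and the other things in place. I'll hold it still and hand in.

```bash
python3 -m crank '[[[0,0,0],0,0],[[0,0,0],0,0],[[0,0,0],0,0],[[0,0,0],0,0],[[0,0,0],0,0]]'; python3 st.py; python3 -c "
from plant import robot; print(robot.sign_off())"
```

```text
t: 24.25
tool_pos: [0.6185, 0.0504, 0.4867]
tcp_rot: [0.625, 0.682, 0.294, 0.24]
ft_force: [-0.6, -0.0, -0.3]
grip_width: 0.107
grip_force: 89.1
q [-0.651 -0.228  0.448  1.983  0.213  0.592 -0.215] qd [ 0.     0.002 -0.001  0.003  0.002 -0.001  0.   ] 
z [ 0.695  0.101 -0.712] y [0.712 0.045 0.701] yaw 3.6
the job is handed in; nothing more can be done
None
```

I pushed the drawer shut, drew the mirror from its stand and handed the job in at about 24 s, holding it still about 0.4 m above the desk, leaned back about 45° with the glass up and handle end lowest; the other things looked unmoved.

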